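Set the code tabs and hold the key safe's collar home

ROBOT

A 7-joint arm with a two-finger parallel gripper is mounted at the origin on the work surface. World frame = base frame: x ahead of the robot, y to its left, z up, the work surface at z = 0. Lengths are in m, angles in rad, forces in N, time in s.
With the tool pointing down it reaches from about 0.425 to 0.8 m from the base axis. Payload 8.3 kg.
Tool frame: the origin (TCP) lies on the centre line of the jaws, within the pads' length; the fingertips stand 8 mm ahead of it and the grasp point (between the pads) lies 11 mm behind it (manip.finger_overhang is the distance from the TCP to the fingertips, in m); z points along the fingers, y is the line along which they close (so a half turn about z gives the same grasp; the last joint's range is limited). The gripper opens to 85 mm and grips with 20 to 120 N. Pads are 22 mm wide; open, the fingers measure 114 mm over their backs; the gripper's body (76 mm by 85 mm) begins 54 mm behind the grasp point. The pads swing forward as they close: fully open they stand 13 mm farther back than shut.
Start: joints at [1.054, 0.383, 0.016, 1.37, -0.006, 1.388, -0.046], TCP at [0.274, -0.562, 0.239] pointing down, gripper open.
Joint ranges: [-2.95, 2.95], [-0.25, 2.06], [-1.52, 1.56], [0.18, 2.33], [-1.44, 4.58], [0.02, 2.06], [-3.01, 3.01]. Speed limits (rad/s): [2.39, 2.39, 3.01, 3.01, 3.14, 3.14, 3.14].

INTERFACE

Orientations are given as a unit quaternion [w, x, y, z].
In Python, from station import manip gives the robot as it stands.
- The arm moves only by the tool drive_tool, never from a script. Its argument "moves" is a list of rows, each a list of 3 entries, a list of its own where there are three numbers: the shift along the tool's x, y, z each as a share of 80 mm, from -1 to 1, then the turn, a rotation vector about the tool's x, y, z each as a share of 360 degrees, from -1 to 1, then the opening, from -1 (shut) to 1 (fully open). In form: [[[tx, ty, tz], [wx, wy, wz], claw], ...]. A call has 1 to 10 rows; each row is the pose to reach, as a shift and turn from the pose commanded when the call began, along the tool's axes at that moment, turning the shorter way round; what a row does not reach only later rows make up. A row lasts 1/8 s, in which the tool goes at most 62.5 mm and 10.7 degrees, less where a joint would pass 70% of its speed; a pose out of reach is approached as far as the arm can. A call with a number of a shift or a turn outside -1 to 1 is refused whole. A call with a gripper value outside its range is refused whole. The fingers move at their own pace and stop on an object; "squeeze" is the grip in N (left out, the last holds). Time passes only in rows, so rows that repeat a pose let the fingers close. It gives the time, the measured TCP pose, the force and the opening at its end, in the units of the state.
- manip.read_state(): the state, without advancing time (a new reading comes with each control period).
- manip.camera(name): name is "side" or "top"; returns a dict with "color" (420x560x3 uint8, red, green, blue), "depth" (420x560 float32, m along the optical axis (not along the pixel's ray), 0 where there is no reading), "mtx" (3x3 intrinsics, pixels), "k1" (the pictures are not rectified: a ray, as slopes to the right and down, at radius r is drawn at 1 + k1 r^2 times it, then the intrinsics apply), "view" (4x4, takes a point from world to camera coordinates). Camera axes: x right, y up, looking along -z (the intrinsics and any distortion apply to the point x, -y, -z); pixel columns grow to the right and rows downward; lengths in m; the calibration is good to about 2 mm. A picture is of the moment at which its call begins.
- manip.job_done(): hands the job in, once; it reports no verdict.
Trained networks look in a picture, given as the dict that the camera call returned (one of the last four; its "shot" number tells which), for a name from the list of things; names that differ only in an ending like _2 or _b are one class to them, and where a whole thing is asked for, a point or a joint stands for the part that bears it (a point fixed in the world has none). Each returns a list of dicts, best first, with "confidence" (0 to 1); they miss things now and then, are a little off and sometimes report something else, mostly with a low value. They report only what shows in the picture. A call takes as long as a camera call. They do not tell look-alikes from the thing itself.
- manip.look_for(picture, query): "rect" ([left, top, right, bottom] in pixels, round what is visible of it).
- manip.regions_of(picture, query): "pixels" (420x560 bool, what is visible of it) and "rect" ([left, top, right, bottom] in pixels, round what is visible of it).
The state is a dict: "time": time; "joints": joint angles; "qvel": joint speeds; "tau": joint torques, N m; "eef_pos": TCP position; "ee_rot": TCP orientation; "ft_force": force on the tool from outside, world axes, zero at the start; "ft_torque": the same for the moment, N m; "opening": opening from 0.0 (shut) to 1.0 (fully open).
Only numpy, scipy, OpenCV 4.12 (cv2) and the standard library are available. Lean on these libraries where they do the work, as an engineer would, in place of code of your own. Each camera call takes 0.05 s, during which the arm holds its last target. There are 200 camera calls.

TASK

Open the catch of the key safe on the ledge: first nudge its three code tabs into one straight row, in line with the two fixed ridges at either end of the row. Then turn the knurled collar until its hidden keyways drop over the lugs inside, push it fully down against its spring, and finish while still holding it pushed home - do not let go. Leave the row lined up and the other things on the ledge where they lie.

Things in the scene. Friction and masses are not known exactly. Their poses are not given: they have to be found in the camera images.
- safe: steel key safe lying on its back, fixed to the ledge, 180 (x) x 130 (y) x 45 mm high, flat steel face on top. Origin at the centre of its underside; z up; x runs from its foot (tab end) to its head (collar end)
- line (a point): point on the face (45 mm above the ledge) in the middle of the row of tabs, 40 mm from the safe's centre towards its foot. The line to meet runs through it along the safe's y axis; it is marked by two fixed steel ridges (4 mm wide in x, 14 mm long in y, 5 mm high) at y = -53 and +53 mm. The safe's axes
- tab_left (a joint): slide of the left code tab along the safe's x axis, m, range -0.014 to 0.014, stays where left (about 1.5 N to move); 0 = exactly in line with the two fixed ridges, positive = away from the foot of the safe. The tabs are steel blocks 14 x 14 mm standing 18.5 mm above the face; this one is at y = +32 mm in the safe's frame
- tab_mid (a joint): slide of the middle code tab along the safe's x axis, m, range -0.014 to 0.014, stays where left (about 1.5 N to move); 0 = exactly in line with the two fixed ridges, positive = away from the foot of the safe. The tabs are steel blocks 14 x 14 mm standing 18.5 mm above the face; this one is at y = 0 mm in the safe's frame
- tab_right (a joint): slide of the right code tab along the safe's x axis, m, range -0.014 to 0.014, stays where left (about 1.5 N to move); 0 = exactly in line with the two fixed ridges, positive = away from the foot of the safe. The tabs are steel blocks 14 x 14 mm standing 18.5 mm above the face; this one is at y = -32 mm in the safe's frame
- tab_left_top (a point): centre of the top of the left code tab, 18.5 mm above the safe's face; moves with the tab
- tab_mid_top (a point): centre of the top of the middle code tab, 18.5 mm above the safe's face; moves with the tab
- tab_right_top (a point): centre of the top of the right code tab, 18.5 mm above the safe's face; moves with the tab
- socket (a point): point on the face (45 mm above the ledge) on the vertical axis of the collar's socket, 45 mm from the safe's centre towards its head. Around it a fixed steel bezel ring, outer diameter 60 mm, 11 mm high; fingers must stay above the bezel. The safe's axes
- collar: loose knurled round steel collar, diameter 48 mm, 38 mm tall, closed on top, about 0.14 kg. Origin at the centre of its underside, z up. It sits over a central post (1.5 mm play) and turns either way. At the start its underside rests on three hidden lugs, 12 mm above the face. Three keyways in its foot, 120 degrees apart and out of sight, pass over the lugs with about 0.13 rad to spare each way
- lugs_top (a point): point on the socket axis at the height of the hidden lugs' tops, 12 mm above the face. The lugs' angle differs every time and cannot be seen or read: find it by turning the collar with a light downward push. A turn of 0.45 to 1.65 rad, either way, from the start brings keyways and lugs together; the collar then sinks 2 mm onto the spring ring and hardly turns any more
- spring_ring (a joint): compression of the spring ring hidden under the collar, m: 0 = free (its top 10 mm above the face), 0.009 = fully down. It pushes the collar up with 4 N at 0 and 7.6 N at 0.009. Collar home = ring fully down, the collar's underside about 1 mm above the face; let go, it rises again
- dish: terracotta dish, 110 mm wide, 30 mm high, origin under its centre; leave alone
- tin: round chrome lip balm tin, 38 mm wide, 16 mm high, origin under its centre; leave alone
- bike_key: bike lock key, black plastic head, 66 mm long, 9 mm thick, origin near its middle, on the ledge; leave alone
- shoehorn: short wooden shoehorn, 175 mm long, 36 mm wide, 9 mm thick, origin near its middle, on the ledge; leave alone
Things that resemble listed ones, but are neither listed nor needed, are in the scene too. Several things look just like the safe: the one meant starts farthest to the robot's right. Several things have the shape of the collar; the one meant has the colours described above.

How it is judged:
By the outcome, as a careful person would: the job done as asked, in the order asked, and still so for the second after the job is handed in, while the arm keeps its last pose, push and grip.
It also fails if it takes over 54 s, if anything falls off the work surface, if the arm or the gripper's body presses on something with over 40 N, if the wrist force passes 120 N, or if a joint passes its speed limit or range.

## Working session

There is one attempt and no reset: what is moved stays moved. The work goes in short steps, Python scripts to look and compute and a tool call to move; the robot and the scene stay as the last step left them, time stands still between calls to the robot, and variables do not carry over. Pictures are saved under pics/ and viewed, on a budget of 10 in all, crops included, one or two more only if the job needs it, and the job is handed in when it is done.

Besides the shell and the picture viewer there is one more tool, called after ">>>" by a JSON object that holds its "method" and its "body". drive_tool: Moves the arm, as the interface text tells. Shift numbers are shares of 80 mm and turn numbers shares of 360 degrees, none past 1 either way. Its arguments: {"type":"object","properties":{"moves":{"type":"array","items":{"type":"array"}},"squeeze":{"type":"number"}},"required":["moves"]}

```bash
mkdir -p pics; ls; cat > h.py <<'E'
import numpy as np, cv2, pickle
from station import manip
def shot(n):
    p=manip.camera(n); return p
def world(p,u,v,d=None):
    "pixels (arrays) -> world, using depth"
    K=p['mtx']; u=np.atleast_1d(u).astype(float); v=np.atleast_1d(v).astype(float)
    if d is None: d=p['depth'][v.round().astype(int),u.round().astype(int)]
    s=rays(p,u,v)
    c=np.stack([s[:,0]*d,-s[:,1]*d,-d*np.ones(len(u)),np.ones(len(u))])
    return (np.linalg.inv(p['view'])@c)[:3].T
def rays(p,u,v):
    K=p['mtx']; xd=np.stack([(u-K[0,2])/K[0,0],(v-K[1,2])/K[1,1]],1)
    s=xd.copy()
    for _ in range(20): s=xd/(1+p['k1']*(s**2).sum(1,keepdims=True))
    return s
def onplane(p,u,v,z):
    a=world(p,u,v,1.0); o=np.linalg.inv(p['view'])[:3,3]
    t=(z-o[2])/(a[:,2]-o[2]); return o+(a-o)*t[:,None]
def pix(p,X):
    X=np.atleast_2d(X); c=(p['view']@np.c_[X,np.ones(len(X))].T)[:3]
    s=np.stack([c[0]/-c[2],-c[1]/-c[2]],1); s=s*(1+p['k1']*(s**2).sum(1,keepdims=True))
    return s@np.diag([p['mtx'][0,0],p['mtx'][1,1]])+p['mtx'][:2,2]
def save(img,n): cv2.imwrite('pics/'+n,cv2.cvtColor(img,cv2.COLOR_RGB2BGR))
E
python3 - <<'E'
from h import *
for n in('top','side'):
    p=shot(n); pickle.dump(p,open(n+'.pkl','wb')); save(p['color'],n+'0.png')
    o=np.linalg.inv(p['view']); print(n,o[:3,3].round(3),(-o[:3,2]).round(2),p['mtx'][0,0],p['k1'],p['depth'].max())
    for q in('safe','collar','tab_left','dish','tin','bike_key','shoehorn'):
        for r in manip.look_for(p,q): 
            b=r['rect']; c=[(b[0]+b[2])/2,(b[1]+b[3])/2]
            print(q,round(r['confidence'],2),np.round(b),world(p,*c).round(3))
print(manip.read_state(),manip.finger_overhang)
E
```

```text
pics
top [0.45  0.073 0.813] [ 0.18 -0.02 -0.98] 383.0152889112309 -0.0079376746984521 1.8271044
safe 0.91 [117. 265. 219. 380.] [[0.38  0.26  0.044]]
safe 0.87 [245. 181. 318. 278.] [[0.567 0.044 0.043]]
collar 0.93 [267. 191. 294. 214.] [[0.612 0.049 0.09 ]]
collar 0.63 [353. 148. 378. 174.] [[ 0.72  -0.132  0.035]]
collar 0.53 [349. 234. 367. 266.] [[ 0.533 -0.119  0.008]]
tab_left 0.7 [350. 235. 369. 265.] [[ 0.533 -0.122  0.01 ]]
tab_left 0.51 [152. 349. 160. 354.] [[0.33  0.275 0.063]]
tab_left 0.42 [266. 250. 273. 259.] [[0.514 0.068 0.062]]
dish 0.78 [170. 190. 224. 240.] [[0.6   0.224 0.002]]
tin 0.72 [342. 190. 365. 213.] [[ 0.636 -0.11   0.015]]
tin 0.3 [352. 235. 366. 264.] [[ 0.533 -0.122  0.007]]
bike_key 0.76 [347. 234. 366. 264.] [[ 0.534 -0.117  0.005]]
side [ 0.303 -0.491  0.609] [ 0.33  0.66 -0.68] 406.8681413853425 -0.019052026095571165 3.4964995
safe 0.76 [111. 159. 214. 232.] [[0.377 0.22  0.044]]
safe 0.72 [227. 198. 330. 278.] [[ 0.547 -0.001  0.045]]
collar 0.97 [379. 248. 411. 282.] [[ 0.714 -0.148  0.037]]
collar 0.55 [282. 188. 310. 214.] [[0.6   0.032 0.0
[... 341 characters left out ...]
 0.006]]
{'time': 0.8, 'joints': array([ 1.05410263,  0.38338982,  0.01635308,  1.37010397, -0.00629573,
        1.38819401, -0.04655073]), 'qvel': array([ 0.00173746, -0.00344531, -0.0010026 , -0.00071556, -0.00055226,
       -0.00239876, -0.00243822]), 'tau': array([ 2.17367483e-04, -6.27265906e+01,  8.42719506e-01, -3.72066593e+01,
        1.65349629e-02,  2.57105603e-03,  1.67929176e-05]), 'eef_pos': array([ 0.27404388, -0.56169675,  0.23928353]), 'ee_rot': array([-3.18191612e-05,  9.74364690e-01,  2.24974328e-01,  2.95587104e-05]), 'ft_force': array([-0.47435269,  0.63210604, -0.1065007 ]), 'ft_torque': array([-0.00186873, -0.00216817, -0.03957837]), 'opening': 1.0009249373889162} 0.008
```

```bash
python3 - <<'E'
from h import *
a=pickle.load(open('top.pkl','rb'))['color'];b=pickle.load(open('side.pkl','rb'))['color']
A=cv2.resize(a[130:400,90:400],None,fx=1.25,fy=1.25);B=cv2.resize(b[130:330,90:430],(400,235))
c=cv2.resize(a[170:285,235:330],(390,472),interpolation=cv2.INTER_CUBIC)
im=np.zeros((590,800,3),np.uint8); im[:A.shape[0],:A.shape[1]]=A; im[340:575,:400]=B; im[0:472,405:795]=c; save(im,'v1.png')
E
```

```text
(no output)
```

View pics/v1.png

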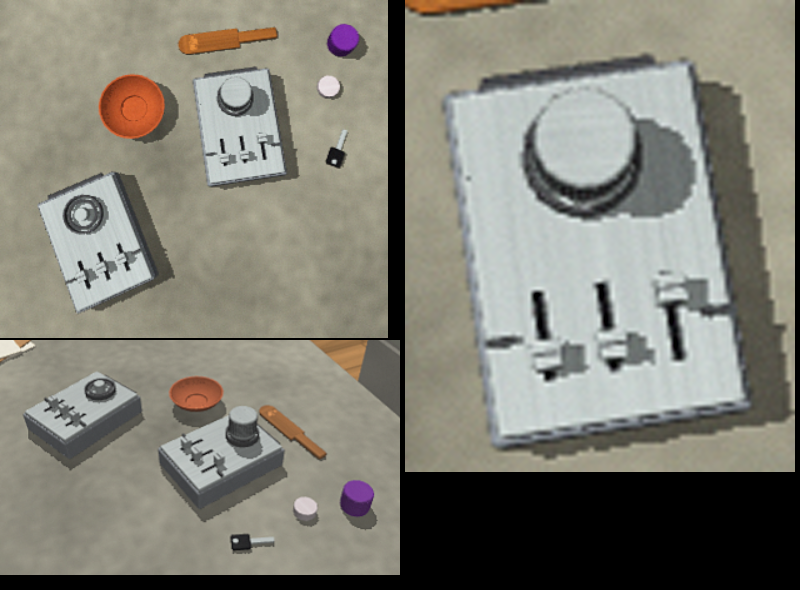

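```bash
cat >> h.py <<'E'
def cloud(p):
    v,u=np.mgrid[0:420,0:560]; return world(p,u.ravel(),v.ravel(),p['depth'].ravel()).reshape(420,560,3)
def measure(p,rect):
    W=cloud(p); l,t,r,b=rect; m=np.zeros((420,560),bool); m[t:b,l:r]=True
    z=W[...,2]; ok=m&(z>0.036)&(p['depth']>0)&(z<.11)
    P=W[ok]; face=P[abs(P[:,2]-.0445)<.004]
    (c,s,a)=cv2.minAreaRect((P[P[:,2]<.05][:,:2]*1000).astype(np.float32))
    return W,ok,c,s,a,np.median(face[:,2])
E
python3 - <<'E'
from h import *
for n,r in(('top',(238,172,326,286)),('side',(215,180,340,285))):
    p=pickle.load(open(n+'.pkl','rb')); W,ok,c,s,a,zf=measure(p,r)
    print(n,c,s,a,zf)
    c=np.array(c); ang=np.radians(a if s[0]>s[1] else a+90); ex=np.array([np.cos(ang),np.sin(ang)]); ex*=np.sign(ex[0]); ey=np.array([-ex[1],ex[0]])
    P=W[ok]*1000; L=np.c_[(P[:,:2]-c)@ex,(P[:,:2]-c)@ey,P[:,2]-45]
    print('yaw',np.degrees(np.arctan2(ex[1],ex[0])))
    for y0 in(32,0,-32):
        q=L[(L[:,2]>14)&(L[:,2]<25)&(abs(L[:,1]-y0)<14)&(L[:,0]<0)]; print(y0,len(q),q.mean(0).round(1),q.min(0).round(1),q.max(0).round(1))
    q=L[(L[:,2]>45)]; print('collar',len(q),q.mean(0).round(1),q.min(0).round(1),q.max(0).round(1))
    q=L[(L[:,2]>2.5)&(L[:,2]<9)&(abs(L[:,1])>44)&(L[:,0]<0)]; print('ridge',q.round(1))
E
```

```text
top (569.162109375, 45.86653518676758) (184.31967163085938, 129.01553344726562) 9.58027172088623 0.04347791386522215
yaw 9.58027172088623
32 49 [-52.8  32.1  17. ] [-59.2  25.   15. ] [-46.3  38.9  19.7]
0 50 [-52.9  -0.   17.3] [-59.6  -6.9  14.3] [-45.7   6.7  20.8]
-32 50 [-29.9 -32.   16.8] [-36.5 -38.9  14.1] [-23.1 -25.3  20.3]
collar 472 [42.   0.4 48. ] [ 18.7 -23.5  45.1] [66.2 24.3 51.8]
ridge [[ -8.4 -45.7   3.2]
 [-40.4 -52.6   4.3]
 [-40.9 -56.7   3.4]
 [-41.3 -58.4   5.2]
 [-41.5 -46.2   4.5]
 [-41.7 -48.4   3.6]
 [-42.  -50.4   3.3]
 [-42.5 -54.5   2.5]
 [-42.8 -56.4   3.2]
 [-43.1 -58.4   2.8]
 [-43.3 -46.1   2.7]
 [-43.8 -47.9   4.4]
 [-44.2 -52.1   2.9]
 [-33.1  51.7   3.3]
 [-40.6  54.8   2.6]
 [-41.   52.8   4. ]
 [-41.2  50.8   2.7]
 [-41.5  48.8   2.6]
 [-42.2  59.    4.4]
 [-42.6  57.    5.8]
 [-42.8  55.    4.7]
 [-43.   53.1   3.7]
 [-43.2  51.1   2.9]
 [-43.6  49.1   4. ]
 [-44.1  59.2   4. ]]
side (569.202392578125, 43.86591339111328) (185.43641662597656, 129.46588134765625) 9.17602252960205 0.04528681130355461
yaw 9.17602252960205
32 47 [-54.4  31.4  18.1]
[... 300 characters left out ...]
  5.4]
 [-21.5  50.7   2.7]
 [-44.6  60.3   4.5]
 [-43.3  58.4   5.2]
 [-41.4  57.5   5. ]
 [-19.9  45.6   3. ]
 [-45.2  55.2   5.9]
 [-44.   53.2   6.7]
 [-42.8  51.2   7.6]
 [-73.2  56.1   3.1]
 [-79.   46.2   2.8]
 [-85.7  46.3   3.6]
 [-11.1 -50.8   2.7]
 [-11.1 -57.3   2.7]
 [-43.4 -46.6   6.9]
 [-41.2 -46.9   5.9]
 [-43.5 -46.8   4.4]
 [-41.4 -47.2   3.5]
 [-42.1 -51.5   7.7]
 [-44.4 -48.1   3.4]
 [-43.3 -49.8   4.2]
 [-42.  -51.3   4.7]
 [-41.9 -54.5   7.5]
 [-43.1 -52.9   4.1]
 [-42.3 -55.    5.4]
 [-41.2 -56.8   6.3]
 [-44.6 -55.1   4.1]
 [-43.4 -56.6   4.7]
 [-42.  -57.9   5. ]
 [-40.1 -58.4   4.3]
 [-44.4 -58.    3.8]
 [-42.2 -58.2   2.6]
 [-41.3 -60.2   3.9]
 [-84.7 -44.4   2.5]]
```

>>> {"method": "drive_tool", "body": {"moves": [[[0.5,-0.5,0],[0,0,0],0.2],[[1,-0.9,0],[0,0,0],0.2]]}}

```text
time: 1.05
eef_pos: [0.3144, -0.4608, 0.2391]
ee_rot: [-0.0, 0.975, 0.224, 0.0]
ft_force: [1.0, -0.2, -0.4]
opening: 0.611
```

>>> {"method": "drive_tool", "body": {"moves": [[[0.5,-0.45,0],[0,0,0],0.2],[[1,-0.9,0],[0,0,0],0.2]]}}

```text
time: 1.3
eef_pos: [0.3552, -0.3605, 0.2395]
ee_rot: [0.0, 0.974, 0.225, 0.0]
ft_force: [0.9, 0.1, -0.7]
opening: 0.6
```

>>> {"method": "drive_tool", "body": {"moves": [[[0.5,-0.45,0],[0,0,0],0.2],[[1,-0.9,0],[0,0,0],0.2]]}}

```text
time: 1.55
eef_pos: [0.3955, -0.2607, 0.2396]
ee_rot: [0.0, 0.974, 0.225, 0.0]
ft_force: [1.3, -0.6, 1.5]
opening: 0.601
```

>>> {"method": "drive_tool", "body": {"moves": [[[0.5,-0.45,0],[0,0,0],0.2],[[1,-0.9,0],[0,0,0],0.2]]}}

```text
time: 1.8
eef_pos: [0.4358, -0.1609, 0.2397]
ee_rot: [0.0, 0.974, 0.225, 0.0]
ft_force: [0.7, -0.6, 0.7]
opening: 0.598
```

>>> {"method": "drive_tool", "body": {"moves": [[[0.5,-0.45,0],[0,0,0],0.2],[[1,-0.9,0],[0,0,0],0.2]]}}

```text
time: 2.05
eef_pos: [0.4762, -0.0612, 0.2397]
ee_rot: [0.0, 0.974, 0.225, 0.0]
ft_force: [1.3, -0.5, 0.2]
opening: 0.595
```

>>> {"method": "drive_tool", "body": {"moves": [[[0.5,-0.45,0],[0,0,-0.02],0.2],[[1,-0.9,0],[0,0,-0.05],0.2],[[1,-0.9,0],[0,0,-0.08],0.2],[[1,-0.9,0],[0,0,-0.11],0.2],[[1,-0.9,0],[0,0,-0.14],0.2],[[1,-0.9,0],[0,0,-0.17],0.2],[[1,-0.9,0],[0,0,-0.204],0.2],[[1,-0.9,0],[0,0,-0.204],0.2],[[1,-0.9,0],[0,0,-0.204],0.2]]}}

```text
time: 3.18
eef_pos: [0.5161, 0.0369, 0.2394]
ee_rot: [0.0, 0.648, 0.762, 0.0]
ft_force: [0.2, -0.8, 0.1]
opening: 0.6
```

```bash
cat >> h.py <<'E'
from scipy.spatial.transform import Rotation as R
def rot(s): return R.from_quat(np.roll(s['ee_rot'],-1))
def rel(x,y,z,yaw):
    "shares to reach TCP x,y,z (m) with tool y axis at yaw deg"
    s=manip.read_state(); r=rot(s); a=np.radians(yaw); Y=np.array([np.cos(a),np.sin(a),0]); Z=np.array([0,0,-1.]); 
    T=R.from_matrix(np.stack([np.cross(Y,Z),Y,Z],1))
    print('shift',(r.inv().apply(np.array([x,y,z])-s['eef_pos'])/.08).round(4),'turn',((r.inv()*T).as_rotvec()/2/np.pi).round(4))
def st():
    s=manip.read_state(); m=rot(s).as_matrix(); print('t',round(s['time'],2),'p',s['eef_pos'].round(4),'yaw',np.degrees(np.arctan2(m[1,1],m[0,1])).round(2),'f',s['ft_force'].round(2),'tq',s['ft_torque'].round(2),'op',round(s['opening'],3),'j',s['joints'].round(2))
E
python3 -c "
from h import *
st(); rel(.5219,.0695,.12,9.4)"
```

```text
t 3.17 p [0.5161 0.0369 0.2394] yaw 9.25 f [ 0.15 -0.79  0.07] tq [-0.01 -0.03 -0.06] op 0.6 j [ 0.41  0.2  -0.62  1.64  0.12  1.34 -0.07]
shift [0.3899 0.137  1.4927] turn [ 0.     -0.     -0.0004]
```

>>> {"method": "drive_tool", "body": {"moves": [[[0.39,0.137,0.5],[0,0,0],0.2],[[0.39,0.137,1],[0,0,0],0.2]], "squeeze": 20}}

```text
time: 3.42
eef_pos: [0.5221, 0.0725, 0.159]
ee_rot: [0.0, 0.646, 0.763, 0.001]
ft_force: [-0.4, -0.0, -0.8]
opening: 0.599
```

>>> {"method": "drive_tool", "body": {"moves": [[[0,0,0.4],[0,0,0],0.2],[[0,0,0.7],[0,0,0],0.2]]}}

```text
time: 3.68
eef_pos: [0.5212, 0.0695, 0.1018]
ee_rot: [-0.0, 0.648, 0.762, -0.0]
ft_force: [0.2, -0.6, 0.8]
opening: 0.603
```

```bash
python3 -c "
from h import *
st(); rel(.5219,.0695,.060,9.4)"
```

```text
t 3.67 p [0.5212 0.0695 0.1018] yaw 9.25 f [ 0.24 -0.63  0.76] tq [ 0.01 -0.04  0.02] op 0.603 j [ 0.32  0.35 -0.61  1.8   0.23  1.07 -0.22]
shift [-0.0016  0.0096  0.5226] turn [-0.0002 -0.     -0.0004]
```

>>> {"method": "drive_tool", "body": {"moves": [[[0,0.01,0.25],[0,0,0],0.2],[[0,0.01,0.52],[0,0,0],0.2],[[0,0.01,0.52],[0,0,0],0.0],[[0,0.01,0.52],[0,0,0],-0.3],[[0,0.01,0.52],[0,0,0],-0.6],[[0,0.01,0.52],[0,0,0],-0.8],[[0,0.01,0.52],[0,0,0],-0.8],[[0,0.01,0.52],[0,0,0],-0.8]]}}

```text
time: 4.68
eef_pos: [0.5233, 0.0699, 0.0627]
ee_rot: [0.001, 0.647, 0.763, 0.001]
ft_force: [-1.6, -0.3, 6.3]
opening: 0.148
```

```bash
cat > tabs.py <<'E'
from h import *
import sys
st()
c0=np.array([566.6,44.5]); a=np.radians(9.4); ex=np.array([np.cos(a),np.sin(a)]); ey=np.array([-ex[1],ex[0]])
for n,r in(('top',(238,172,326,286)),('side',(215,180,340,285))):
    p=shot(n); pickle.dump(p,open(n+'1.pkl','wb'))
    P=cloud(p)[r[1]:r[3],r[0]:r[2]].reshape(-1,3)*1000; L=np.c_[(P[:,:2]-c0)@ex,(P[:,:2]-c0)@ey,P[:,2]-45]
    for y0 in(32,0,-32):
        q=L[(L[:,2]>14)&(L[:,2]<22)&(abs(L[:,1]-y0)<14)&(L[:,0]<0)]; print(n,y0,len(q),q.mean(0).round(1),((q.min(0)+q.max(0))/2).round(1)) if len(q) else 0
    for sg in(1,-1):
        q=L[(L[:,2]>2.5)&(L[:,2]<8)&(abs(L[:,1]-53*sg)<7)&(abs(L[:,0]+40)<6)]; print(n,'ridge',len(q),q.mean(0).round(1),((q.min(0)+q.max(0))/2).round(1)) if len(q) else 0
E
python3 tabs.py; python3 -c "
from h import *
p=pickle.load(open('side1.pkl','rb'))['color'][170:300,210:350];save(cv2.resize(p,None,fx=4,fy=4,interpolation=cv2.INTER_CUBIC),'v2.png')"
```

```text
t 4.67 p [0.5233 0.0699 0.0627] yaw 9.44 f [-1.6  -0.27  6.31] tq [0.02 0.34 0.01] op 0.148 j [ 0.3   0.4  -0.6   1.83  0.27  0.99 -0.24]
side 32 57 [-39.8  26.2  18.6] [-39.7  29.2  18. ]
side 0 49 [-51.2  -1.   17.9] [-50.5  -1.2  17.3]
side -32 52 [-28.3 -32.9  18.1] [-28.  -31.6  17.7]
side ridge 16 [-40.  -53.5   4.8] [-39.9 -53.    4.6]
```

View pics/v2.png

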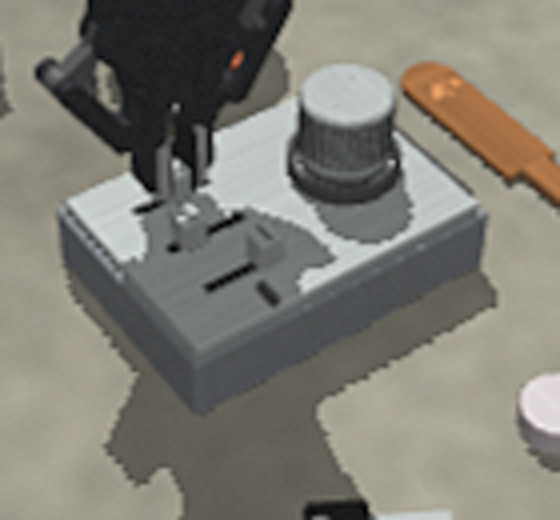

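>>> {"method": "drive_tool", "body": {"moves": [[[0,0,0],[0,0,0],0.2],[[0,0,0],[0,0,0],0.2],[[0,0,-0.3],[0,0,0],0.2],[[-0.4,0,-0.3],[0,0,0],0.2],[[-0.4,0,-0.3],[0,0,0],0.2],[[-0.4,0,0],[0,0,0],0.2],[[-0.4,0,0],[0,0,0],-0.2],[[-0.4,0,0],[0,0,0],-0.5],[[-0.4,0,0],[0,0,0],-0.8],[[-0.4,0,0],[0,0,0],-0.8]]}}

```text
time: 6.02
eef_pos: [0.5278, 0.0387, 0.0622]
ee_rot: [0.0, 0.646, 0.763, 0.0]
ft_force: [-2.0, 1.8, -0.8]
opening: 0.154
```

>>> {"method": "drive_tool", "body": {"moves": [[[0,0,0],[0,0,0],-0.8],[[0,0,0],[0,0,0],-0.8]]}}

```text
time: 6.28
eef_pos: [0.528, 0.0387, 0.0622]
ee_rot: [0.0, 0.646, 0.763, 0.0]
ft_force: [-1.6, 2.1, 2.2]
opening: 0.152
```

>>> {"method": "drive_tool", "body": {"moves": [[[0,0,0],[0,0,0],0.2],[[0,0,0],[0,0,0],0.2],[[0,0,-0.3],[0,0,0],0.2],[[-0.4,0,-0.3],[0,0,0],0.2],[[-0.4,0,-0.3],[0,0,0],0.2],[[-0.4,0,0],[0,0,0],0.2],[[-0.4,0,0],[0,0,0],-0.2],[[-0.4,0,0],[0,0,0],-0.5],[[-0.4,0,0],[0,0,0],-0.8],[[-0.4,0,0],[0,0,0],-0.8]]}}

```text
time: 7.52
eef_pos: [0.5337, 0.0071, 0.0626]
ee_rot: [0.001, 0.646, 0.763, 0.001]
ft_force: [1.1, 0.3, 3.1]
opening: 0.152
```

>>> {"method": "drive_tool", "body": {"moves": [[[0,0,0],[0,0,0],-0.8],[[0,0,0],[0,0,0],-0.8]]}}

```text
time: 7.78
eef_pos: [0.5337, 0.007, 0.0625]
ee_rot: [0.001, 0.646, 0.763, 0.001]
ft_force: [0.4, 1.1, 5.5]
opening: 0.152
```

>>> {"method": "drive_tool", "body": {"moves": [[[0,0,0],[0,0,0],0.2],[[0,0,0],[0,0,0],0.2],[[0,0,-0.5],[0,0,0],0.2],[[0,0,-1],[0,0,0],0.2]]}}

```text
time: 8.28
eef_pos: [0.5322, 0.0063, 0.142]
ee_rot: [-0.001, 0.647, 0.763, -0.001]
ft_force: [0.7, 0.2, 0.3]
opening: 0.596
```

>>> {"method": "drive_tool", "body": {"moves": [[[-0.3,-0.5,-0.5],[0,0,0],0.2],[[-0.6,-1,-1],[0,0,0],0.2],[[-0.6,-1,-1],[0,0,0],0.2]]}}

```text
time: 8.65
eef_pos: [0.4616, -0.057, 0.2247]
ee_rot: [0.003, 0.649, 0.761, 0.0]
ft_force: [0.3, 0.6, -0.9]
opening: 0.596
```

```bash
python3 tabs.py; python3 -c "
from h import *
im=np.zeros((600,800,3),np.uint8)
p=pickle.load(open('top1.pkl','rb'))['color'][175:285,240:325]
q=pickle.load(open('side1.pkl','rb'))['color'][185:285,220:335]
im[:440,:340]=cv2.resize(p,(340,440),interpolation=cv2.INTER_CUBIC);im[:400,340:800]=cv2.resize(q,(460,400),interpolation=cv2.INTER_CUBIC)
save(im,'v3.png')"
```

```text
t 8.65 p [ 0.4616 -0.057   0.2247] yaw 9.14 f [ 0.25  0.64 -0.9 ] tq [-0.03  0.   -0.01] op 0.596 j [ 0.62  0.08 -0.59  1.79  0.05  1.28  0.17]
top 32 48 [-38.7  32.4  16.7] [-38.7  32.6  17. ]
top 0 48 [-39.3   0.8  16.7] [-39.4   0.7  16.7]
top -32 48 [-38.6 -31.   16.9] [-38.7 -31.4  17.2]
top ridge 8 [-40.3  54.8   3.8] [-40.2  53.8   4.3]
top ridge 11 [-39.5 -52.6   3.6] [-39.5 -52.6   3.6]
side 32 44 [-39.9  31.7  17.8] [-39.3  32.4  17.3]
side 0 50 [-40.   -0.9  18. ] [-39.8   0.7  17.8]
side -32 51 [-40.  -32.9  18.3] [-39.5 -32.   17.5]
side ridge 9 [-40.7  53.5   5.5] [-40.5  53.8   5.5]
side ridge 16 [-40.4 -53.5   4.7] [-41.5 -52.7   4.5]
```

View pics/v3.png

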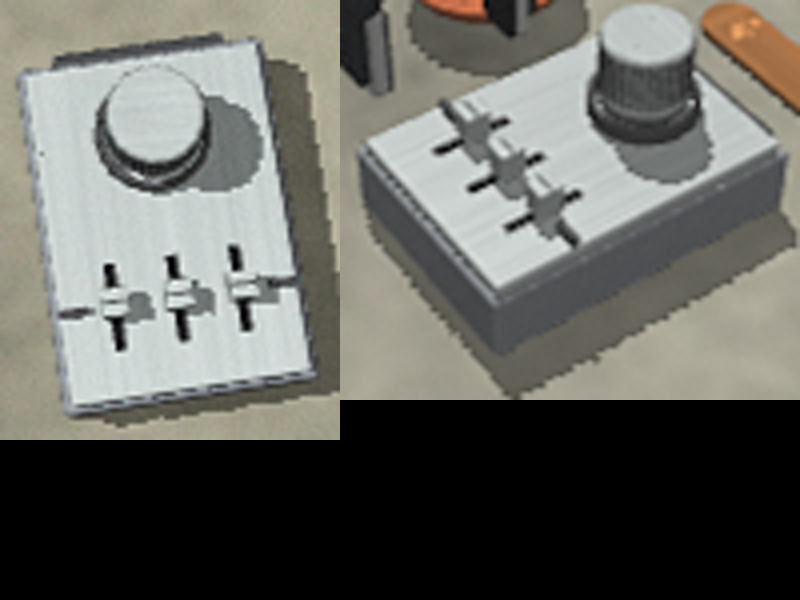

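```bash
cat > prec.py <<'E'
from h import *
st(); N=8
c0=np.array([566.6,44.5]); a=np.radians(9.4); ex=np.array([np.cos(a),np.sin(a)]); ey=np.array([-ex[1],ex[0]])
for n,r in(('top',(238,172,326,286)),('side',(215,180,340,285))):
    S=[shot(n) for _ in range(N)]; p=dict(S[-1]); p['depth']=np.median([s['depth'] for s in S],0); g=np.mean([s['color'].mean(2) for s in S],0).astype(np.float32)
    pickle.dump((p,g),open(n+'p.pkl','wb'))
    P=cloud(p)[r[1]:r[3],r[0]:r[2]].reshape(-1,3)*1000; L=np.c_[(P[:,:2]-c0)@ex,(P[:,:2]-c0)@ey,P[:,2]]
    f=L[(abs(L[:,2]-45)<3)&(abs(L[:,0])<80)&(abs(L[:,1])<60)]; A=np.c_[f[:,:2],np.ones(len(f))]
    for _ in range(3):
        k=np.linalg.lstsq(A,f[:,2],rcond=None)[0]; e=abs(A@k-f[:,2])<1; A=A[e];f=f[e]
    h=L[:,2]-np.c_[L[:,:2],np.ones(len(L))]@k
    print(n,'face',k.round(4))
    for y0 in(32,0,-32):
        q=L[(h>15.5)&(h<22)&(abs(L[:,1]-y0)<12)&(L[:,0]<-15)]; print(' tab',y0,len(q),q[:,:2].mean(0).round(2))
    for sg in(1,-1):
        for th in(1.5,2.5,3.5):
            m=(h>th)&(h<8)&(abs(L[:,1]-53*sg)<8)&(abs(L[:,0]+40)<7); q=L[m]; print(' ridge',sg,th,m.sum(),q[:,:2].mean(0).round(2),'w',(q[:,:2]*h[m,None]).sum(0).round(2)/h[m].sum())
    xs=np.arange(-75,-5,.25)
    for y0 in(32,0,-32):
        X=c0+xs[:,None]*ex+y0*ey; uv=pix(p,np.c_[X,np.full(len(X),45)+k[0]*0]/1000).astype(np.float32)
        v=cv2.remap(g,uv[:,:1],uv[:,1:],cv2.INTER_CUBIC)[:,0]
        i=np.where(v<(np.percentile(v,90)+v.min())/2)[0]; print(' slot',y0,xs[i[0]],xs[i[-1]],(xs[i[0]]+xs[i[-1]])/2)
E
python3 prec.py
```

```text
t 8.75 p [ 0.4618 -0.0543  0.2218] yaw 9.36 f [-0.01  0.56 -0.59] tq [ 0.03 -0.02 -0.  ] op 0.599 j [ 0.61  0.08 -0.59  1.79  0.05  1.28  0.17]
top face [3.00000e-04 2.00000e-04 4.34776e+01]
 tab 32 51 [-38.99  32.71]
 tab 0 50 [-39.29   0.88]
 tab -32 51 [-38.77 -31.09]
 ridge 1 1.5 15 [-40.09  53.96] w [-40.04651955  54.01797088]
 ridge 1 2.5 15 [-40.09  53.96] w [-40.04651955  54.01797088]
 ridge 1 3.5 14 [-39.96  53.8 ] w [-39.97128322  53.931528  ]
 ridge -1 1.5 15 [-39.35 -51.58] w [-39.3295691  -51.73544791]
 ridge -1 2.5 15 [-39.35 -51.58] w [-39.3295691  -51.73544791]
 ridge -1 3.5 14 [-39.29 -52.01] w [-39.2933641  -51.97027661]
 slot 32 -61.25 -18.0 -39.625
 slot 0 -61.25 -18.0 -39.625
 slot -32 -60.75 -17.75 -39.25
side face [7.00000e-04 2.00000e-04 4.54195e+01]
 tab 32 40 [-39.46  31.52]
 tab 0 44 [-39.57  -0.5 ]
 tab -32 45 [-39.48 -32.24]
 ridge 1 1.5 13 [-41.02  54.53] w [-40.77647054  54.42196006]
 ridge 1 2.5 10 [-40.67  54.32] w [-40.60989668  54.33877558]
 ridge 1 3.5 10 [-40.67  54.32] w [-40.60989668  54.33877558]
 ridge -1 1.5 19 [-40.2  -53.38] w [-40.05479087 -53.12027509]
 ridge -1 2.5 16 [-39.95 -53.31] w [-39.91544234 -53.08895505]
 ridge -1 3.5 14 [-39.78 -52.96] w [-39.80784066 -52.85398368]
 slot 32 -60.5 -17.25 -38.875
 slot 0 -61.0 -17.75 -39.375
 slot -32 -60.25 -17.0 -38.625
```

>>> {"method": "drive_tool", "body": {"moves": [[[0.3,0.5,0.5],[0,0,0],0.0],[[0.6,0.99,1],[0,0,0],0.0],[[0.6,0.99,1],[0,0,0],-0.1]]}}

```text
time: 9.93
eef_pos: [0.5312, 0.0095, 0.1372]
ee_rot: [-0.004, 0.645, 0.764, -0.001]
ft_force: [-1.0, -0.3, 0.2]
opening: 0.452
```

>>> {"method": "drive_tool", "body": {"moves": [[[0,0,0.5],[0,0,0],-0.1],[[0,0,1],[0,0,0],-0.1],[[0,0,1],[0,0,0],-0.1],[[0,0,1],[0,0,0],-0.8],[[0,0,1],[0,0,0],-0.8],[[0,0,1],[0,0,0],-0.8],[[0,0,1],[0,0,0],-0.8]]}}

```text
time: 10.8
eef_pos: [0.5338, 0.0063, 0.0641]
ee_rot: [0.002, 0.647, 0.763, 0.001]
ft_force: [-1.6, 0.6, 8.1]
opening: 0.149
```

```bash
cat > s.py <<'E'
from h import *
s=manip.read_state(); st(); a=np.radians(9.4); d=s['eef_pos'][:2]*1000-[566.6,44.5]
print('safe frame',np.round([d@[np.cos(a),np.sin(a)],d@[-np.sin(a),np.cos(a)]],2))
E
python3 s.py
```

```text
t 10.8 p [0.5338 0.0063 0.0641] yaw 9.43 f [-1.56  0.6   8.08] tq [-0.15  0.3  -0.02] op 0.149 j [ 0.42  0.41 -0.61  1.82  0.28  0.99 -0.13]
safe frame [-38.61 -32.32]
```

>>> {"method": "drive_tool", "body": {"moves": [[[0,-0.015,0],[0,0,0],-0.8],[[0,-0.015,0],[0,0,0],-0.8],[[0,-0.015,0],[0,0,0],-0.8]]}}

```text
time: 11.18
eef_pos: [0.5331, 0.0062, 0.0641]
ee_rot: [0.002, 0.647, 0.763, 0.001]
ft_force: [0.3, -1.4, 6.1]
opening: 0.154
```

```bash
python3 s.py
```

```text
t 11.18 p [0.5331 0.0062 0.0641] yaw 9.43 f [ 0.29 -1.44  6.08] tq [-0.12 -0.16 -0.02] op 0.154 j [ 0.43  0.41 -0.61  1.82  0.28  0.99 -0.13]
safe frame [-39.33 -32.32]
```

>>> {"method": "drive_tool", "body": {"moves": [[[0,0,0],[0,0,0],-0.1],[[0,0,0],[0,0,0],-0.1],[[0,0,-0.3],[0,0,0],-0.1],[[0.4,0,-0.3],[0,0,0],-0.1],[[0.4,0,-0.3],[0,0,0],-0.1],[[0.4,0,0],[0,0,0],-0.1],[[0.4,0,0],[0,0,0],-0.8],[[0.4,0,0],[0,0,0],-0.8],[[0.4,0,0],[0,0,0],-0.8],[[0.4,0,0],[0,0,0],-0.8]]}}

```text
time: 12.42
eef_pos: [0.5253, 0.0373, 0.0614]
ee_rot: [-0.0, 0.647, 0.763, -0.0]
ft_force: [-0.2, -1.5, -11.4]
opening: 0.153
```

```bash
python3 s.py
```

```text
t 12.43 p [0.5253 0.0373 0.0614] yaw 9.42 f [ -0.16  -1.47 -11.43] tq [-0.29 -0.12  0.01] op 0.153 j [ 0.38  0.41 -0.62  1.83  0.28  0.99 -0.19]
safe frame [-41.91  -0.32]
```

>>> {"method": "drive_tool", "body": {"moves": [[[0,0.035,0],[0,0,0],-0.8],[[0,0.035,0],[0,0,0],-0.8],[[0,0.035,0],[0,0,0],-0.8]]}}

```text
time: 12.8
eef_pos: [0.5282, 0.0378, 0.0614]
ee_rot: [-0.0, 0.647, 0.763, -0.0]
ft_force: [-0.2, -2.5, -12.3]
opening: 0.15
```

```bash
python3 s.py
```

```text
t 12.8 p [0.5282 0.0378 0.0614] yaw 9.43 f [ -0.24  -2.5  -12.28] tq [-0.67  0.16  0.02] op 0.15 j [ 0.38  0.42 -0.62  1.82  0.28  0.99 -0.19]
safe frame [-38.92  -0.31]
```

>>> {"method": "drive_tool", "body": {"moves": [[[0,-0.008,0],[0,0,0],-0.8],[[0,-0.008,0],[0,0,0],-0.8],[[0,-0.008,0],[0,0,0],-0.8]]}}

```text
time: 13.18
eef_pos: [0.5279, 0.0378, 0.0615]
ee_rot: [-0.0, 0.647, 0.763, -0.0]
ft_force: [2.6, -3.8, -15.8]
opening: 0.156
```

```bash
python3 s.py
```

```text
t 13.18 p [0.5279 0.0378 0.0615] yaw 9.42 f [  2.62  -3.81 -15.82] tq [-0.81 -0.52  0.03] op 0.156 j [ 0.38  0.41 -0.62  1.83  0.28  0.99 -0.19]
safe frame [-39.32  -0.28]
```

>>> {"method": "drive_tool", "body": {"moves": [[[0,0,0],[0,0,0],-0.1],[[0,0,0],[0,0,0],-0.1],[[0,0,-0.3],[0,0,0],-0.1],[[0.4,0,-0.3],[0,0,0],-0.1],[[0.4,0,-0.3],[0,0,0],-0.1],[[0.4,0,0],[0,0,0],-0.1],[[0.4,0,0],[0,0,0],-0.1],[[0.4,0,0],[0,0,0],-0.8],[[0.4,0,0],[0,0,0],-0.8],[[0.4,0,0],[0,0,0],-0.8]]}}

```text
time: 14.42
eef_pos: [0.5233, 0.0698, 0.0627]
ee_rot: [0.001, 0.647, 0.763, 0.001]
ft_force: [-0.2, -1.2, 6.6]
opening: 0.154
```

```bash
python3 s.py
```

```text
t 14.43 p [0.5233 0.0698 0.0627] yaw 9.44 f [-0.15 -1.24  6.64] tq [-0.09  0.27  0.03] op 0.154 j [ 0.33  0.41 -0.63  1.83  0.29  0.99 -0.26]
safe frame [-38.54  32.05]
```

>>> {"method": "drive_tool", "body": {"moves": [[[0,-0.015,0],[0,0,0],-0.8],[[0,-0.015,0],[0,0,0],-0.8],[[0,-0.015,0],[0,0,0],-0.8]]}}

```text
time: 14.8
eef_pos: [0.5225, 0.0696, 0.0627]
ee_rot: [0.001, 0.647, 0.763, 0.001]
ft_force: [0.8, -0.1, 7.0]
opening: 0.15
```

```bash
python3 s.py
```

```text
t 14.8 p [0.5225 0.0696 0.0627] yaw 9.43 f [ 0.78 -0.07  6.96] tq [-0.04 -0.16  0.01] op 0.15 j [ 0.33  0.41 -0.63  1.83  0.29  0.99 -0.26]
safe frame [-39.36  31.99]
```

>>> {"method": "drive_tool", "body": {"moves": [[[0,0,0],[0,0,0],0.2],[[0,0,0],[0,0,0],0.2],[[0,0,-0.5],[0,0,0],0.2],[[0,0,-1],[0,0,0],0.2]]}}

```text
time: 15.3
eef_pos: [0.5207, 0.0695, 0.142]
ee_rot: [-0.001, 0.646, 0.763, -0.001]
ft_force: [0.9, -1.0, -0.1]
opening: 0.599
```

>>> {"method": "drive_tool", "body": {"moves": [[[-0.5,-0.5,-0.5],[0,0,0],0.2],[[-1,-1,-1],[0,0,0],0.2],[[-1,-1,-1],[0,0,0],0.2]]}}

```text
time: 15.68
eef_pos: [0.4552, -0.0254, 0.2237]
ee_rot: [0.002, 0.648, 0.761, 0.0]
ft_force: [0.1, 1.0, -0.3]
opening: 0.603
```

```bash
python3 prec.py
```

```text
t 15.68 p [ 0.4552 -0.0254  0.2237] yaw 9.18 f [ 0.11  0.97 -0.33] tq [ 0.07  0.   -0.01] op 0.603 j [ 0.6   0.06 -0.64  1.81  0.04  1.28  0.12]
top face [2.0000e-04 3.0000e-04 4.3469e+01]
 tab 32 51 [-39.53  32.71]
 tab 0 50 [-39.57   0.89]
 tab -32 52 [-39.44 -31.17]
 ridge 1 1.5 15 [-40.11  53.96] w [-40.09196088  53.82010275]
 ridge 1 2.5 15 [-40.11  53.96] w [-40.09196088  53.82010275]
 ridge 1 3.5 14 [-39.98  53.8 ] w [-40.02260401  53.73056666]
 ridge -1 1.5 16 [-39.49 -51.69] w [-39.45038434 -51.50262366]
 ridge -1 2.5 15 [-39.37 -51.55] w [-39.41115361 -51.45733377]
 ridge -1 3.5 15 [-39.37 -51.55] w [-39.41115361 -51.45733377]
 slot 32 -61.25 -18.0 -39.625
 slot 0 -61.25 -18.0 -39.625
 slot -32 -61.0 -17.75 -39.375
side face [7.00000e-04 6.00000e-04 4.54013e+01]
 tab 32 42 [-39.92  31.44]
 tab 0 42 [-40.68  -0.82]
 tab -32 44 [-40.54 -32.72]
 ridge 1 1.5 12 [-40.82  53.68] w [-40.62490549  54.30510435]
 ridge 1 2.5 10 [-40.6   54.44] w [-40.53770978  54.61004692]
 ridge 1 3.5 10 [-40.6   54.44] w [-40.53770978  54.61004692]
 ridge -1 1.5 19 [-40.13 -53.27] w [-39.95624561 -53.05825249]
 ridge -1 2.5 14 [-39.79 -52.97] w [-39.80260686 -52.83703842]
 ridge -1 3.5 14 [-39.79 -52.97] w [-39.80260686 -52.83703842]
 slot 32 -60.5 -17.25 -38.875
 slot 0 -61.0 -17.75 -39.375
 slot -32 -60.25 -17.0 -38.625
```

```bash
python3 -c "
from h import *
st(); rel(.6108,.0518,.077,9.4)"
```

```text
t 16.48 p [ 0.4557 -0.0224  0.2217] yaw 9.45 f [0.44 0.35 0.1 ] tq [0.05 0.07 0.02] op 0.6 j [ 0.6   0.06 -0.64  1.81  0.04  1.28  0.11]
shift [0.5967 2.0645 1.8085] turn [-0.     -0.      0.0001]
```

>>> {"method": "drive_tool", "body": {"moves": [[[0.3,0.5,0],[0,0,0],0.7],[[0.6,1,0],[0,0,0],0.7]]}}

```text
time: 16.73
eef_pos: [0.5278, 0.0379, 0.2221]
ee_rot: [0.001, 0.647, 0.762, 0.0]
ft_force: [-0.4, 0.1, 0.2]
opening: 0.853
```

>>> {"method": "drive_tool", "body": {"moves": [[[0,0.5,0.3],[0,0,0],0.7],[[0,1,0.8],[0,0,0],0.7],[[0,1,0.8],[0,0,0],0.7],[[0,1,0.8],[0,0,0],0.7],[[0,1,0.8],[0,0,0],0.7]]}}

```text
time: 17.35
eef_pos: [0.6059, 0.0511, 0.16]
ee_rot: [0.001, 0.647, 0.763, 0.001]
ft_force: [0.4, -0.2, 0.4]
opening: 0.849
```

```bash
python3 -c "
from h import *
st(); rel(.6108,.0518,.077,9.4)"
```

```text
t 17.35 p [0.6059 0.0511 0.16  ] yaw 9.44 f [ 0.41 -0.22  0.44] tq [-0.01  0.01  0.  ] op 0.849 j [ 0.35  0.47 -0.66  1.51  0.3   1.26 -0.19]
shift [-5.0000e-04  5.7800e-02  1.0381e+00] turn [0.0005 0.0002 0.0001]
```

Descend around the collar, then close at 40 N.

>>> {"method": "drive_tool", "body": {"moves": [[[0,0.06,0.4],[0,0,0],0.7],[[0,0.06,0.8],[0,0,0],0.7],[[0,0.06,1],[0,0,0],0.7],[[0,0.06,1],[0,0,0],0.7],[[0,0.06,1],[0,0,0],0.3],[[0,0.06,1],[0,0,0],0],[[0,0.06,1],[0,0,0],0],[[0,0.06,1],[0,0,0],0]], "squeeze": 40}}

```text
time: 18.35
eef_pos: [0.6115, 0.0521, 0.0798]
ee_rot: [0.001, 0.647, 0.763, 0.001]
ft_force: [-1.6, 0.4, 5.8]
opening: 0.545
```

```bash
python3 s.py; python3 -c "
from h import *
p=shot('side')['color'][130:300,200:400];save(cv2.resize(p,None,fx=3.5,fy=3.5,interpolation=cv2.INTER_CUBIC),'v4.png')"
```

```text
t 18.35 p [0.6115 0.0521 0.0798] yaw 9.44 f [-1.57  0.4   5.78] tq [-0.09  0.32 -0.05] op 0.545 j [ 0.32  0.56 -0.63  1.58  0.36  1.11 -0.23]
safe frame [45.52  0.18]
```

View pics/v4.png

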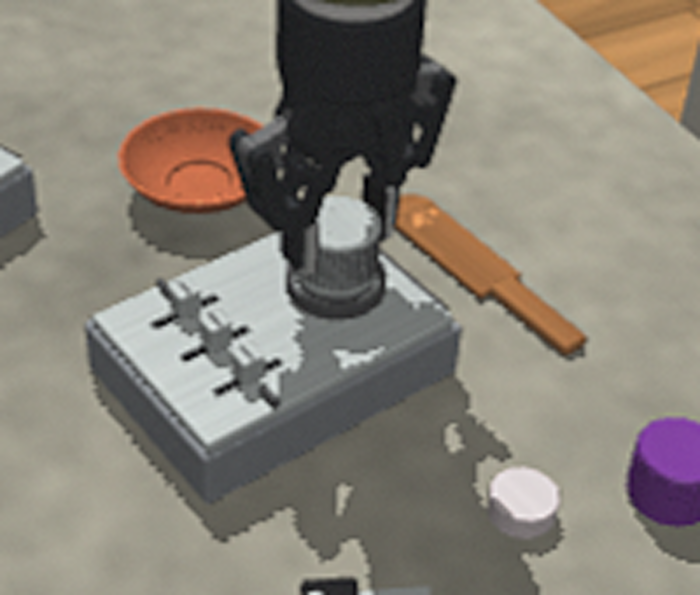

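>>> {"method": "drive_tool", "body": {"moves": [[[0,0,0.02],[0,0,-0.01],0],[[0,0,0.02],[0,0,-0.02],0],[[0,0,0.02],[0,0,-0.03],0],[[0,0,0.02],[0,0,-0.04],0],[[0,0,0.02],[0,0,-0.05],0],[[0,0,0.02],[0,0,-0.06],0],[[0,0,0.02],[0,0,-0.06],0]]}}

```text
time: 19.27
eef_pos: [0.6129, 0.0528, 0.0796]
ee_rot: [0.002, 0.492, 0.871, 0.002]
ft_force: [-0.3, 0.7, 12.6]
opening: 0.545
```

```bash
python3 s.py
```

```text
t 19.27 p [0.6129 0.0528 0.0796] yaw 31.1 f [-0.34  0.74 12.58] tq [ 0.12  0.01 -0.  ] op 0.545 j [ 0.37  0.58 -0.71  1.58  0.41  1.13  0.11]
safe frame [47.    0.61]
```

>>> {"method": "drive_tool", "body": {"moves": [[[0,0,0],[0,0,-0.008],0],[[0,0,0],[0,0,-0.016],0],[[0,0,0],[0,0,-0.024],0],[[0,0,0],[0,0,-0.024],0]]}}

```text
time: 19.77
eef_pos: [0.6129, 0.0528, 0.0796]
ee_rot: [0.003, 0.425, 0.905, 0.002]
ft_force: [-0.1, 0.7, 12.0]
opening: 0.544
```

>>> {"method": "drive_tool", "body": {"moves": [[[0,0,0],[0,0,-0.008],0],[[0,0,0],[0,0,-0.016],0],[[0,0,0],[0,0,-0.024],0],[[0,0,0],[0,0,-0.024],0]]}}

```text
time: 20.27
eef_pos: [0.6128, 0.0529, 0.0795]
ee_rot: [0.003, 0.355, 0.935, 0.002]
ft_force: [0.1, 1.4, 11.2]
opening: 0.546
```

```bash
python3 s.py
```

```text
t 20.27 p [0.6128 0.0529 0.0795] yaw 48.36 f [ 0.05  1.39 11.25] tq [ 0.2  -0.07 -0.07] op 0.546 j [ 0.41  0.61 -0.77  1.58  0.45  1.14  0.39]
safe frame [46.97  0.7 ]
```

>>> {"method": "drive_tool", "body": {"moves": [[[0,0,0],[0,0,-0.008],0],[[0,0,0],[0,0,-0.016],0],[[0,0,0],[0,0,-0.024],0],[[0,0,0],[0,0,-0.024],0]]}}

```text
time: 20.78
eef_pos: [0.6127, 0.0529, 0.0792]
ee_rot: [0.003, 0.284, 0.959, 0.001]
ft_force: [0.4, 0.6, 9.6]
opening: 0.547
```

```bash
python3 s.py
```

```text
t 20.77 p [0.6127 0.0529 0.0792] yaw 57.01 f [0.43 0.56 9.6 ] tq [ 0.32 -0.14 -0.04] op 0.547 j [ 0.43  0.62 -0.8   1.58  0.47  1.15  0.52]
safe frame [46.86  0.74]
```

>>> {"method": "drive_tool", "body": {"moves": [[[0,0,0],[0,0,-0.008],0],[[0,0,0],[0,0,-0.016],0],[[0,0,0],[0,0,-0.024],0],[[0,0,0],[0,0,-0.024],0]]}}

```text
time: 21.28
eef_pos: [0.6116, 0.0523, 0.0776]
ee_rot: [0.001, 0.212, 0.977, 0.001]
ft_force: [2.2, 0.7, 3.0]
opening: 0.543
```

```bash
python3 s.py
```

```text
t 21.27 p [0.6116 0.0523 0.0776] yaw 65.58 f [2.23 0.72 3.03] tq [ 0.3  -0.52  0.06] op 0.543 j [ 0.45  0.63 -0.83  1.58  0.5   1.15  0.66]
safe frame [45.71  0.34]
```

>>> {"method": "drive_tool", "body": {"moves": [[[0,0,0.03],[0,0,0],0],[[0,0,0.06],[0,0,0],0],[[0,0,0.08],[0,0,0],0],[[0,0,0.08],[0,0,0],0]], "squeeze": 60}}

```text
time: 21.78
eef_pos: [0.6109, 0.0521, 0.07]
ee_rot: [0.0, 0.211, 0.977, 0.0]
ft_force: [4.4, 0.9, 3.8]
opening: 0.543
```

```bash
python3 s.py
```

```text
t 21.77 p [0.6109 0.0521 0.07  ] yaw 65.59 f [4.37 0.87 3.76] tq [ 0.46 -0.98 -0.03] op 0.543 j [ 0.45  0.64 -0.83  1.58  0.5   1.14  0.65]
safe frame [44.89  0.22]
```

>>> {"method": "drive_tool", "body": {"moves": [[[0,0,0.03],[0,0,0],0],[[0,0,0.06],[0,0,0],0],[[0,0,0.06],[0,0,0],0],[[0,0,0.06],[0,0,0],0]]}}

```text
time: 22.28
eef_pos: [0.6112, 0.052, 0.0687]
ee_rot: [0.001, 0.211, 0.977, -0.0]
ft_force: [-7.7, -1.9, 31.3]
opening: 0.54
```

```bash
python3 s.py; python3 - <<'E'
from h import *
p=shot('side'); pickle.dump(p,open('side2.pkl','wb'))
P=cloud(p)[170:285,215:340].reshape(-1,3)*1000; q=P[np.hypot(P[:,0]-611,P[:,1]-52)<16]; h=np.histogram(q[:,2],bins=np.arange(70,110,2)); print(h[0],h[1])
save(cv2.resize(p['color'][150:270,220:360],None,fx=5,fy=5,interpolation=cv2.INTER_CUBIC),'v5.png')
E
```

```text
t 22.27 p [0.6112 0.052  0.0687] yaw 65.59 f [-7.74 -1.89 31.26] tq [-0.4   1.85  0.04] op 0.54 j [ 0.45  0.64 -0.82  1.58  0.5   1.14  0.65]
safe frame [45.21  0.16]
[0 0 0 0 0 0 6 9 0 0 0 0 0 0 0 0 0 0 0] [ 70  72  74  76  78  80  82  84  86  88  90  92  94  96  98 100 102 104
 106 108]
```

View pics/v5.png

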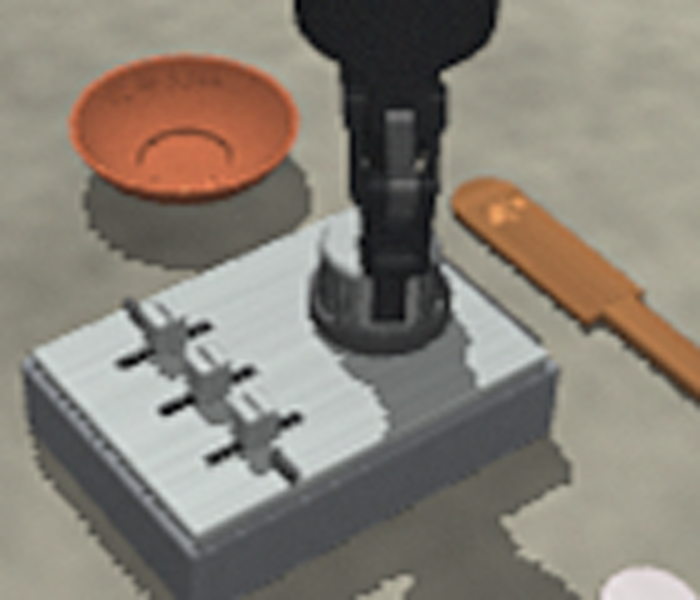

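>>> {"method": "drive_tool", "body": {"moves": [[[0,0,-0.015],[0,0,0],0],[[0,0,-0.015],[0,0,0],0],[[0,0,-0.015],[0,0,0],0],[[0,0,-0.015],[0,0,0],0],[[0,0,-0.015],[0,0,0],0],[[0,0,-0.015],[0,0,0],0]]}}

```text
time: 23.08
eef_pos: [0.6111, 0.052, 0.0688]
ee_rot: [0.001, 0.211, 0.977, -0.0]
ft_force: [-4.2, -1.3, 24.0]
opening: 0.54
```

```bash
python3 s.py; sed -i 's/N=8/N=6/' prec.py; python3 prec.py | grep -E "tab|ridge.* 2.5|face"; python3 - <<'E'
from h import *
p,g=pickle.load(open('sidep.pkl','rb')); P=cloud(p)[170:285,215:340].reshape(-1,3)*1000; q=P[np.hypot(P[:,0]-611,P[:,1]-52)<16]; print(np.median(q[:,2]),len(q)); st()
E
```

```text
t 23.07 p [0.6111 0.052  0.0688] yaw 65.58 f [-4.16 -1.28 24.  ] tq [-0.13  0.92 -0.  ] op 0.54 j [ 0.45  0.64 -0.82  1.58  0.5   1.14  0.65]
safe frame [45.12  0.16]
top face [ 5.00000e-04 -1.20000e-03  4.34875e+01]
 tab 32 52 [-39.68  32.71]
 tab 0 51 [-39.7    0.96]
 tab -32 42 [-40.   -30.16]
 ridge 1 2.5 15 [-40.07  53.96] w [-39.97817955  54.00064979]
 ridge -1 2.5 0 [nan nan] w [nan nan]
side face [1.00000e-03 6.00000e-04 4.54235e+01]
 tab 32 42 [-40.12  31.56]
 tab 0 41 [-40.76  -0.65]
 tab -32 41 [-40.51 -32.63]
 ridge 1 2.5 10 [-40.65  54.35] w [-40.64579715  54.41048062]
 ridge -1 2.5 14 [-39.88 -53.09] w [-39.93297554 -52.86694534]
84.08843516628339 15
t 23.68 p [0.6111 0.052  0.0688] yaw 65.59 f [-4.79 -0.88 23.2 ] tq [-0.1   0.93 -0.03] op 0.54 j [ 0.45  0.64 -0.82  1.58  0.5   1.14  0.65]prec.py:17: RuntimeWarning: Mean of empty slice.
  m=(h>th)&(h<8)&(abs(L[:,1]-53*sg)<8)&(abs(L[:,0]+40)<7); q=L[m]; print(' ridge',sg,th,m.sum(),q[:,:2].mean(0).round(2),'w',(q[:,:2]*h[m,None]).sum(0).round(2)/h[m].sum())
  ret = um.true_divide(
prec.py:17: RuntimeWarning: invalid value encountered in divide
  m=(h>th)&(h<8)&(abs(L[:,1]-53*sg)<8)&(abs(L[:,0]+40)<7); q=L[m]; print(' ridge',sg,th,m.sum(),q[:,:2].mean(0).round(2),'w',(q[:,:2]*h[m,None]).sum(0).round(2)/h[m].sum())
```

Collar home and steady at about 23 N against the stop; the row is in line.

```bash
python3 -c "
from station import manip
print(manip.job_done())"
```

```text
the job is handed in; nothing more can be done
None
```

The catch is open: the three tabs are in line with the ridges, the collar is pushed fully home, and I handed in while the gripper still held it down. The clock read about 24 s of the 54 s allowed.

- **Tabs:** I pinched each tab into line, then nudged each a second time because the first pass left them roughly 0.6 mm too far towards the head. The last pictures put all three within about 0.7 mm of the line between the ridges. The two cameras disagreed by up to 1 mm. In the final top view the arm hid the right ridge, so that ridge was confirmed there only by an earlier picture and by the side view.
- **Collar:** After about 56° of turn it sank roughly 1.6–2 mm. I then pushed it another 8.9 mm to a hard stop. Its top measured 84.1 mm above the ledge, against an expected 84 mm.
- **Push:** The wrist force reached about 31 N at the stop, so I eased back, and it was steady at about 23 N at hand-in with a 60 N grip.
- **Other things:** The dish and the shoehorn looked untouched in the last picture. I did not measure the tin and key again at the end.

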